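Park the sample press: rod in its cup, valve lever in float

TASK

The last pellet is pressed and pushed out, so park the hydraulic press: lift the push rod out of the die and stand it, black head up, in the blue tool cup, and push the red-knobbed valve lever backwards (away from the press's front panel), past the stiff detent, until it drops into the float notch at the end of its travel and stays there. Leave the die, the tube rack, the jar and the cup standing about where they are.

Things in the scene. Friction and masses are not known exactly. Their poses are not given: they have to be found in the camera images.
- press: Bench press, fixed; 280 (x) x 360 mm (y) ivory base, deck top at z 90 mm, front panel on its -x face. Right half (y -188 to -12, x -13 to 68): two-column frame, blue crosshead, top at 330. Left half (y 110): valve lever in a dark quadrant, behind it (x 50 to 140) valve block and gauge to z 210. Origin: centre of underside; x from front panel to back, y to its left, z up.
- lever (a joint): Lever angle, rad, about the press's y. 0 upright (white mark); + leans back to the press's +x; front stop -0.40. Up to 0.30 it moves with 2.5 N at the knob and stays put. At 0.30 its spring roller meets a tooth (crest 0.42): 15 N at the knob, less towards the crest; let go there, it springs back. From about 0.45 the spring drives it into the float notch (green), stop at 0.525, and holds it.
- lever_knob (a point): Centre of the red ball knob, 36 mm in diameter, on top of the valve lever, 150 mm from the pivot. Under it an 18 mm collar, then a 12 mm rod. Nothing else stands beside it at knob height; quadrant and roller stay within 95 mm of the pivot.
- lever_pivot (a point): Pivot of the valve lever, fixed on the press at (-30, 110, 105) mm in the press's frame.
- float_notch (a point): Where the centre of the red knob is when the lever is fully home in the float notch (joint 0.525); fixed on the press.
- rod: Steel push rod, 150 mm long in all, standing at first in the bore of the die with its foot on the bench. Shaft 16 mm in diameter; the black head, 28 mm in diameter, is its top 35 mm (115 to 150 mm from the foot). 0.22 kg or so. Origin: centre of the foot; z along the rod towards the head.
- die: Steel die sleeve, 72 mm in outer diameter, 45 mm high, bore 22 mm right through, about 1 kg, loose on the bench. Origin: centre of its underside.
- cup: Blue-painted steel tool cup, empty, loose on the bench, about 0.5 kg: 68 mm outer and 60 mm inner diameter, 95 mm high, inner floor 6 mm above the bench. It may change places with the die. Origin: centre of its underside, z up.
- cup_mouth (a point): Centre of the cup's mouth, level with the rim (95 mm above its underside).
- tube_rack: White rack, 70 x 130 mm, with four capped tubes up to 116 mm high, loose on the bench, to be left alone. Origin: centre of its underside.
- jar: Sample jar with blue cap, 60 mm in diameter, 85 mm high, loose on the bench, to be left alone. Origin: centre of its underside.
Not all that is in view belongs to the job. There is more than one size of the rod; the job needs the smallest.

How it is judged:
By the outcome, as a careful person would: the job done as asked, in the order asked, and still so for the second after the job is handed in, with the robot touching nothing.
It also fails if it takes over 54 s, if anything falls off the work surface, if the arm or the gripper's body presses on something with over 40 N, if the wrist force passes 120 N, or if a joint passes its speed limit or range.

ROBOT

A 6-joint arm with a two-finger parallel gripper is mounted at the origin on the work surface. World frame = base frame: x ahead of the robot, y to its left, z up, the work surface at z = 0. Lengths are in mm, angles in rad, forces in N, time in s.
With the tool pointing down it reaches from about 350 to 775 mm from the base axis. Payload 7.3 kg.
Tool frame: the origin (TCP) lies midway between the tips of the shut fingers; the grasp point (between the pads) lies 19 mm behind it; z points along the fingers, y is the line along which they close (so a half turn about z gives the same grasp; the last joint's range is limited). The gripper opens to 92 mm and grips with 3 to 60 N. Pads are 19 mm wide; open, the fingers measure 130 mm over their backs; the gripper's body (75 mm by 190 mm) begins 47 mm behind the grasp point.
Start: joints at [-1.255, 0.342, 1.524, -0, 1.275, -0.146], TCP at [233.943, -470.016, 226.741] pointing down, gripper open.
Joint ranges: [-2.53, 2.53], [-0.77, 2.02], [0.04, 2.7], [-1, 4.14], [0.28, 2.66], [-3.11, 3.11]. Speed limits (rad/s): [2.57, 2.57, 3.14, 3.14, 3.14, 3.14].

INTERFACE

Orientations are given as [roll, pitch, yaw] about the fixed x, y, z axes, in that order (R = Rz(yaw) Ry(pitch) Rx(roll)).
In Python, from plant import monitor, optics, workorder gives the robot as it stands. The module is installed in compiled form; this text tells all that it offers.
- The arm moves only by the tool servo_tool, never from a script. Its arguments are lists of equal length, an entry for each row: "linear": the shift along the tool's x, y, z as a fraction of full scale, a list of three; "spin": the turn about the tool's z as a fraction of full scale. In form: {"linear": [[dx, dy, dz], ...], "spin": [spin, ...]}. A call has exactly 8 rows; each row shifts and turns the commanded pose from where the row before left it, along the tool's axes as they then stand; what a row does not reach is not made up. Full scale, the value 1, is 200 mm for a shift and 90 degrees for a turn. A row lasts 1/8 s, in which the tool goes at most 62.5 mm and 10.7 degrees, less where a joint would pass 70% of its speed; a pose out of reach is approached as far as the arm can. A call with a number of a shift or a turn outside -1 to 1 is refused whole. A call with a gripper value outside its range is refused whole. "hand" is the opening, from -1 (shut) to 1 (fully open), set as the call begins (left out, the last holds). The fingers move at their own pace and stop on an object; the grip force is fixed at half the most. Time passes only in rows, so rows that do not move let the fingers close, or fill a call up. It gives the time, the measured TCP pose, the force, the opening and the grip force at its end, in the units of the state.
- monitor.get_obs(): the state, without advancing time (a new reading comes with each control period).
- optics.capture(name): name is "scene" or "top" or "wrist"; returns a dict with "frame" (384x512x3 uint8, blue, green, red), "K" (3x3 intrinsics, pixels), "world_to_cam" (4x4, takes a point from world to camera coordinates). Camera axes: x right, y down, z forward; pixel columns grow to the right and rows downward; lengths in mm; the calibration is good to about 2 mm. The wrist camera is an equidistant fisheye: a pixel r from the principal point sees the ray r / f radians off the axis. A picture is of the moment at which its call begins. There is no depth.
- workorder.close_job(): hands the job in; it is judged then, once.
The state is a dict: "time": time; "joint_positions": joint angles; "dq": joint speeds; "tau": joint torques, N m; "tool_pos": TCP position; "tcp_rot": TCP orientation; "contact_force": force on the tool from outside, world axes, zero at the start; "moment": the same for the moment, N m; "grip_width": finger opening in mm; "finger_force": force on a finger pad.
Only numpy, scipy, OpenCV 4.12 (cv2) and the standard library are available. Lean on these libraries where they do the work, as an engineer would, in place of code of your own. Each camera call takes 0.05 s, during which the arm holds its last target. There are 200 camera calls.

## Working session

There is one attempt and no reset: what is moved stays moved. The work goes in short steps, Python scripts to look and compute and a tool call to move; the robot and the scene stay as the last step left them, time stands still between calls to the robot, and variables do not carry over. Pictures are saved under pics/ and viewed, at most 10 in all, crops included, and the job is handed in when it is done.

Besides the shell and the picture viewer there is one more tool, called after "Emit:" as name(argument=value, ...) on one line, values as JSON. servo_tool: Moves the arm, as the interface text tells. Shift numbers are shares of 200 mm and turn numbers shares of 90 degrees, none past 1 either way. Its arguments: {"type":"object","properties":{"linear":{"type":"array","items":{"type":"array","items":{"type":"number","minimum":-1,"maximum":1}}},"spin":{"type":"array","items":{"type":"number","minimum":-1,"maximum":1}},"hand":{"type":"number"}},"required":["linear","spin"]}

```bash
mkdir -p pics; cat > h.py <<'E'
import numpy as np, cv2
from plant import monitor, optics, workorder
def cap(n,save=None):
    c=optics.capture(n)
    if save: cv2.imwrite('pics/'+save,c['frame'])
    return c
def ray(c,u,v):
    K=c['K'];T=c['world_to_cam'];d=np.linalg.inv(K)@[u,v,1];R=T[:3,:3]
    return -R.T@T[:3,3], R.T@d
def onz(c,u,v,z):
    o,d=ray(c,u,v);return o+d*(z-o[2])/d[2]
def proj(c,p):
    q=c['world_to_cam']@np.r_[p,1];q=c['K']@q[:3];return q[:2]/q[2]
def tri(c1,p1,c2,p2):
    A=[];b=[]
    for c,p in((c1,p1),(c2,p2)):
        o,d=ray(c,*p);d/=np.linalg.norm(d);M=np.eye(3)-np.outer(d,d);A.append(M);b.append(M@o)
    x=np.linalg.lstsq(np.vstack(A),np.hstack(b),rcond=None)
    return x[0],x[1]**.5
E
python3 - <<'E'
from h import *
a=cap('scene','s0.png');b=cap('top','t0.png')
for c in(a,b): print(c['K'].round(1).tolist(),ray(c,256,192)[0].round(),ray(c,256,192)[1].round(2))
o=monitor.get_obs();print(o)
im=[cv2.resize(x['frame'],(800,600),interpolation=cv2.INTER_CUBIC) for x in(a,b)]
cv2.imwrite('pics/s0b.png',im[0]);cv2.imwrite('pics/t0b.png',im[1])
E
```

```text
[[442.0, 0.0, 256.6], [0.0, 442.0, 194.7], [0.0, 0.0, 1.0]] [1003.  632.  821.] [-0.46 -0.54 -0.7 ]
[[384.0, 0.0, 261.8], [0.0, 384.0, 194.3], [0.0, 0.0, 1.0]] [ 509.  148. 1067.] [ 0.08  0.   -1.  ]
{'time': 0.1, 'joint_positions': array([-1.25498291e+00,  3.42622456e-01,  1.52489904e+00,  1.18304400e-05,
        1.27539447e+00, -1.46005449e-01]), 'dq': array([ 0.00050044,  0.00012211, -0.0039067 ,  0.00010424, -0.00139566,
       -0.00011615]), 'tau': array([ 2.45959767e-03, -4.32002628e+01, -2.44694245e+01,  7.19925016e-02,
        5.26732416e-02, -4.73030127e-05]), 'tool_pos': array([ 233.8385222 , -469.65558186,  226.13817063]), 'tcp_rot': array([-3.14028506e+00, -2.03719135e-04,  4.61815284e-01]), 'contact_force': array([-0.33922255,  0.16983653,  0.01127957]), 'moment': array([-0.06478391, -0.03901571, -0.01977274]), 'finger_force': 0.0, 'grip_width': 91.59505384977757}
```

View pics/s0b.png

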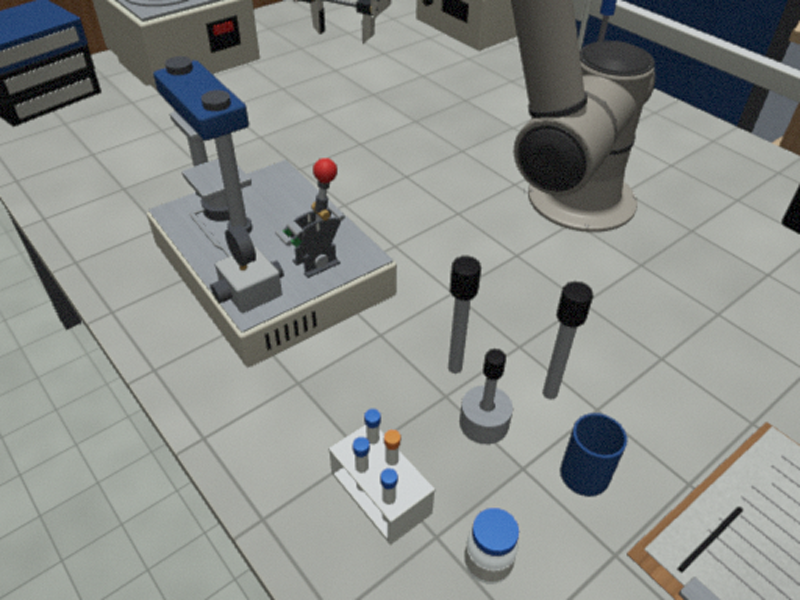

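View pics/t0b.png

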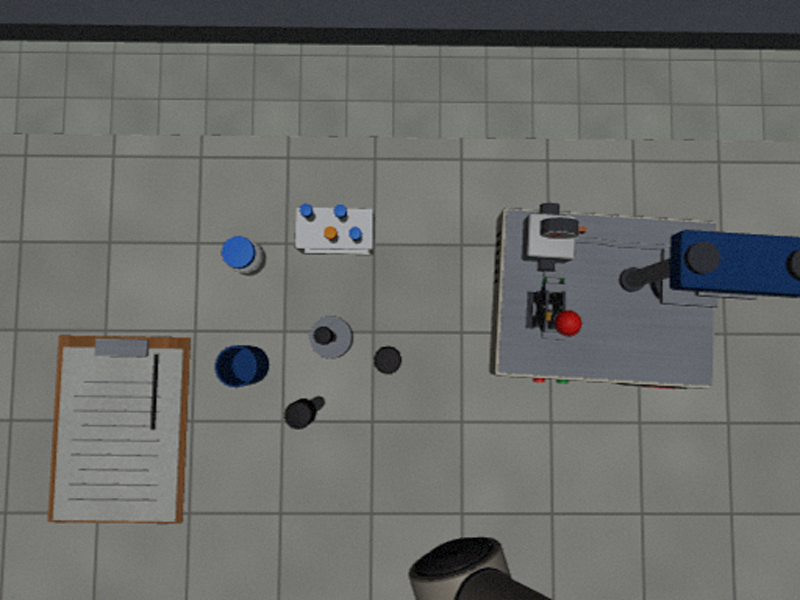

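The scene shows the die with the smallest rod at (487,412)/(495,358) and the cup at (593,453). Two taller decoy rods stand near the die, at (465,275) and (573,303). The red knob is at (325,170), leaning forward. In the top view, the die is at (330,337), the cup at (242,366), the decoys at (388,360) and (300,413), and the knob at (568,323).

```bash
python3 - <<'E'
from h import *
a=cap('scene');b=cap('top')
def blobs(c,m,amin):
    n,l,s,ce=cv2.connectedComponentsWithStats(m.astype(np.uint8))
    return [(s[i,4],s[i,:4].tolist(),ce[i].round(1).tolist()) for i in range(1,n) if s[i,4]>amin]
for nm,c in(('scene',a),('top',b)):
    h=cv2.cvtColor(c['frame'],cv2.COLOR_BGR2HSV);H,S,V=[h[...,i].astype(int) for i in range(3)]
    print(nm,'red',blobs(c,((H<5)|(H>175))&(S>150)&(V>90),60))
    print('blue',blobs(c,(H>100)&(H<125)&(S>120),60))
    print('black',blobs(c,(V<55)&(S<110),60))
    print('green',blobs(c,(H>40)&(H<90)&(S>100),4))
# press deck corners: hand px in top 800x600
for p in((503,210),(497,375),(711,385),(717,220)): print(onz(b,p[0]*.64,p[1]*.64,90).round(1))
for p in((150,214),(247,362),(396,266)): print('s',onz(a,p[0]*.64,p[1]*.64,90).round(1))
x,r=tri(a,(325*.64,170*.64),b,(568*.64,323*.64));print('knob',x.round(1),r)
print('die top',onz(b,330*.64,337*.64,45), 'cup rim',onz(b,237*.64,366*.64,95))
E
```

```text
scene red [(np.int32(137), [201, 102, 14, 12], [207.5, 107.5])]
blue [(np.int32(1191), [0, 0, 56, 48], [22.5, 17.0]), (np.int32(77), [385, 0, 9, 10], [388.9, 4.3]), (np.int32(1823), [402, 0, 102, 35], [464.1, 11.3]), (np.int32(130), [373, 11, 12, 19], [378.6, 19.3]), (np.int32(1913), [387, 16, 95, 64], [442.4, 50.1]), (np.int32(1437), [99, 39, 59, 50], [128.0, 64.4]), (np.int32(92), [234, 262, 9, 12], [238.0, 267.3]), (np.int32(1525), [360, 265, 41, 52], [379.2, 290.1]), (np.int32(98), [226, 280, 10, 12], [230.8, 285.6]), (np.int32(104), [244, 300, 10, 13], [248.5, 306.0]), (np.int32(686), [303, 326, 29, 29], [316.8, 339.9])]
black [(np.int32(153), [328, 0, 12, 48], [333.2, 21.2]), (np.int32(413), [490, 0, 22, 39], [501.6, 19.1]), (np.int32(180), [132, 10, 22, 24], [142.6, 22.2]), (np.int32(746), [0, 28, 63, 52], [27.7, 53.4]), (np.int32(63), [107, 41, 16, 7], [114.9, 44.7]), (np.int32(298), [472, 54, 20, 30], [481.3, 68.7]), (np.int32(70), [130, 63, 17, 8], [138.7, 67.6]), (np.int32(148), [339, 63, 36, 12], [355.9, 70.4]), (np.int32(1449), [331, 80, 45, 43], [352.8, 101.1]), (np.int
[... 1436 characters left out ...]
.int32(61), [97, 227, 4, 30], [99.0, 241.8]), (np.int32(321), [182, 254, 26, 21], [193.0, 263.5]), (np.int32(752), [262, 344, 59, 28], [291.0, 358.3]), (np.int32(752), [291, 363, 60, 21], [316.4, 375.6])]
green [(np.int32(11), [347, 178, 3, 8], [347.7, 181.3]), (np.int32(14), [357, 243, 7, 3], [359.8, 243.6]), (np.int32(6), [275, 353, 4, 4], [276.8, 354.5]), (np.int32(5), [270, 361, 3, 2], [271.0, 361.6])]
[741.9 -20.3  90. ]
[470.2  -8.5  90. ]
[ 455.4 -357.4   90. ]
[ 727.8 -376.9   90. ]
s [ 726.9 -360.8   90. ]
s [766.7  29.   90. ]
s [481.2   2.6  90. ]
knob [547.7 -79.8 253.9] [0.55817298]
die top [531.33690927 267.92182895  45.        ] cup rim [483.04349839 410.34266372  95.        ]
```

```bash
python3 - <<'E'
from h import *
a=cap('scene');b=cap('top')
for n,s,t in(('rod',(316.3,232.2),(207,214.4)),('d1',(297.3,176.4),(247.6,229.9)),('d2',(367.8,193.2),(193,263.5)),('knob',(207.5,107.5),(364.1,206.4))):
    x,r=tri(a,s,b,t);print(n,x.round(1),r.round(1))
# circles: die and cup rim via fits
g=cv2.cvtColor(b['frame'],cv2.COLOR_BGR2HSV);H,S,V=[g[...,i].astype(int) for i in range(3)]
fl=b['frame'][190:240,190:235].mean(2).astype(int); print(fl[::4,::3])
for nm,c in(('s',a),('t',b)):
    h=c['frame']; x0=(225,380) if nm=='s' else (130,180)
crop=lambda c,x,y,w,hh,k:cv2.resize(c['frame'][y:y+hh,x:x+w],None,fx=k,fy=k,interpolation=cv2.INTER_CUBIC)
A=crop(b,130,180,140,100,4);B=crop(a,270,150,140,170,3)
im=np.zeros((600,800,3),np.uint8);im[:400,:560]=A;cv2.imwrite('pics/c1.png',A)
# predicted circle overlay of cup in top
def circ(c,cx,cy,z,r): return np.array([proj(c,(cx+r*np.cos(t),cy+r*np.sin(t),z)) for t in np.linspace(0,6.28,40)])
def ov(img,pts,x,y,k,col): cv2.polylines(img,[((pts-[x,y]+.5)*k).astype(int)],True,col,1)
for (cx,cy,z,r,col) in((531,268,45,36,(0,255,0)),(531,268,150,14,(0,255,255)),(483,410,95,34,(0,0,255)),(483,410,0,34,(255,0,255))):
    ov(A,circ(b,cx,cy,z,r),130,180,4,col); ov(B,circ(a,cx,cy,z,r),270,150,3,col)
W=np.zeros((520,800,3),np.uint8);W[:300,:420]=cv2.resize(A,(420,300));W[:510,420-40+40:420+380]=B[:510,:380];cv2.imwrite('pics/c2.png',W)
E
```

```text
rod [532.5 267.3 136. ] [0.2]
d1 [497.  167.1 197. ] [1.3]
d2 [420.2 290.2 196. ] [1.7]
knob [548.3 -80.2 257.4] [0.8]
[[113 115 115 118 117 117 121 118 118 117 116 116 112 115 115]
 [112 113 115 117 116 115 118 118 116 117 115 114 116 111 115]
 [114 111 116 117 114 117 117 119 118 115 116 114 109 114 114]
 [111 117 115 117 114 114  94  92  84 115 119 116 115 115 116]
 [115 114 115 120 108 106 106 103 103 102 103 112 113 115 119]
 [114 116 117 115  73  28  25  87 105 105 104  88 117 112 117]
 [128 124 128 108  29  40  37  23  22 108 102 108 105 126 122]
 [128 128 128 105  44  37  27  23  67 102 107 105 110 119 118]
 [128 127 129 123 108 107 107 107 106 103 105  54 126 122 121]
 [126 127 128 126 126 105 105 102 102 104  78 125 121 123 124]
 [124 126 126 123 124 124 128 126 126 128 125 124 123 126 120]
 [127 127 123 127 126 126 127 127 127 122 125 124 123 118 124]
 [123 124 126 130 127 129 130 126 127 128 127 128 124 123 125]]
```

View pics/c2.png

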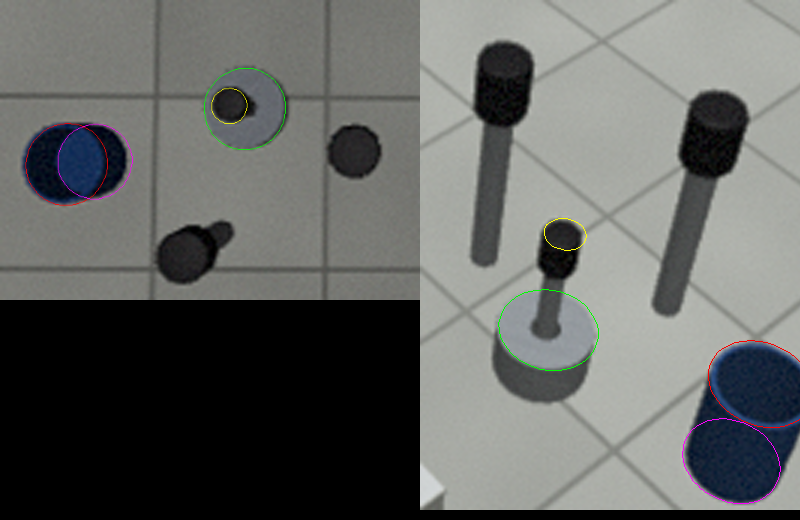

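The overlay circles fit both views: the die at (531,268), the cup at (483,410), the rod head at (532,267). The decoy heads are at about (497,167) and (420,290), z about 200. I'll approach at tool yaw 120°, which keeps the gripper body clear of them, and travel at z 290.

```bash
cat >> h.py <<'E'
def plan(wps,step=55,nd=2):
    """rows in tool axes from the present pose through (x,y,z,yaw_deg) waypoints; tool down"""
    o=monitor.get_obs();p=np.array(o['tool_pos'],float);y=np.degrees(o['tcp_rot'][2])
    print('t',round(o['time'],2),'at',p.round(1),round(y,1),'F',np.round(o['contact_force'],1),'w',round(o['grip_width'],1))
    L=[];S=[]
    for w in wps:
        n=int(max(np.ceil(np.linalg.norm(np.array(w[:3])-p)/step),np.ceil(abs(w[3]-y)/10),1))
        for k in range(n):
            r=np.radians(y);q=(np.array(w[:3])-p)/(n-k);d=(w[3]-y)/(n-k)
            R=np.array([[np.cos(r),np.sin(r),0],[np.sin(r),-np.cos(r),0],[0,0,-1]])
            l=np.round(R.T@q/200,nd);s=round(-d/90,3)
            p=p+R@l*200;y-=s*90;L.append((l+0).tolist());S.append(s)
    for i in range(0,len(L),8): print([[round(v,nd) for v in l] for l in L[i:i+8]],S[i:i+8],len(L[i:i+8]))
    print('end',p.round(1),y)
E
python3 -c "
from h import *
plan([(260,-420,290,26.5),(532,267,290,120)])"
```

```text
t 0.3 at [ 233.9 -469.9  226.5] 26.5 F [-1.1  1.4  0.7] w 91.6
[[0.11, -0.08, -0.16], [0.12, -0.09, -0.16], [0.2, -0.18, 0.0], [0.21, -0.15, 0.0], [0.23, -0.13, 0.0], [0.24, -0.1, 0.0], [0.25, -0.07, 0.0], [0.26, -0.04, 0.0]] [np.float64(-0.0), np.float64(-0.0), np.float64(-0.074), np.float64(-0.074), np.float64(-0.074), np.float64(-0.074), np.float64(-0.074), np.float64(-0.074)] 8
[[0.26, -0.01, 0.0], [0.26, 0.02, 0.0], [0.26, 0.05, 0.0], [0.25, 0.09, 0.0], [0.24, 0.11, 0.0], [0.23, 0.14, 0.0], [0.21, 0.17, 0.0], [0.18, 0.19, 0.0]] [np.float64(-0.074), np.float64(-0.074), np.float64(-0.075), np.float64(-0.074), np.float64(-0.075), np.float64(-0.074), np.float64(-0.075), np.float64(-0.074)] 8
end [532.2 267.1 290.5] 119.96925168571259
```

Emit:
servo_tool(linear=[[0.11,-0.08,-0.16],[0.12,-0.09,-0.16],[0.2,-0.18,0],[0.21,-0.15,0],[0.23,-0.13,0],[0.24,-0.1,0],[0.25,-0.07,0],[0.26,-0.04,0]], spin=[0,0,-0.074,-0.074,-0.074,-0.074,-0.074,-0.074], hand=1)

```text
time: 1.3
tool_pos: [374.3, -124.1, 290.9]
tcp_rot: [3.141, 0.0, 1.163]
contact_force: [1.1, -1.1, 0.4]
grip_width: 92.2
finger_force: 0.0
```

Emit:
servo_tool(linear=[[0.26,-0.01,0],[0.26,0.02,0],[0.26,0.05,0],[0.25,0.09,0],[0.24,0.11,0],[0.23,0.14,0],[0.21,0.17,0],[0.18,0.19,0]], spin=[-0.074,-0.074,-0.074,-0.074,-0.074,-0.074,-0.074,-0.074])

```text
time: 2.3
tool_pos: [533.4, 268.4, 290.6]
tcp_rot: [3.142, 0.0, 2.093]
contact_force: [1.1, -0.4, -0.2]
grip_width: 91.9
finger_force: 0.0
```

```bash
python3 -c "
from h import *
plan([(532,267,112,120)],45,3)"
```

```text
t 2.3 at [533.4 268.4 290.6] 119.9 F [ 1.1 -0.4 -0.2] w 91.9
[[-0.001, -0.002, 0.223], [-0.001, -0.003, 0.223], [0.0, -0.002, 0.223], [-0.001, -0.003, 0.224]] [np.float64(-0.0), np.float64(-0.0), np.float64(-0.0), np.float64(-0.001)] 4
end [531.9 266.9 112. ] 120.02496149875766
```

Emit:
servo_tool(linear=[[-0.001,-0.003,0.2],[-0.001,-0.003,0.2],[-0.001,-0.002,0.2],[0,-0.002,0.2],[0,0,0.093],[0,0,0],[0,0,0],[0,0,0]], spin=[0,0,0,0,0,0,0,0])

```text
time: 3.3
tool_pos: [532.2, 265.3, 113.4]
tcp_rot: [3.139, 0.001, 2.089]
contact_force: [0.2, 0.3, -0.3]
grip_width: 92.4
finger_force: 0.0
```

Emit:
servo_tool(linear=[[0,0,0],[0,0,0],[0,0,0],[0,0,0],[0,0,0],[0,0,0],[0,0,0],[0,0,0]], spin=[0,0,0,0,0,0,0,0], hand=-1)

```text
time: 4.3
tool_pos: [531.6, 265.1, 112.1]
tcp_rot: [3.142, 0.0, 2.089]
contact_force: [0.1, -0.1, -0.2]
grip_width: 27.4
finger_force: 30.0
```

Emit:
servo_tool(linear=[[0,0,-0.05],[0,0,-0.1],[0,0,-0.1],[0,0,-0.1],[0,0,-0.1],[0,0,-0.1],[0,0,-0.1],[0,0,-0.05]], spin=[0,0,0,0,0,0,0,0])

```text
time: 5.3
tool_pos: [531.6, 265.2, 253.4]
tcp_rot: [3.14, 0.0, 2.089]
contact_force: [-0.0, 0.5, -3.8]
grip_width: 27.9
finger_force: 30.0
```

```bash
python3 - <<'E'
from h import *
a=cap('scene','s1.png');b=cap('top','t1.png')
W=np.zeros((400,800,3),np.uint8)
W[:]=np.hstack([cv2.resize(a['frame'],(400,300)),cv2.resize(b['frame'],(400,300))]) if 0 else 0
W[:,:400]=cv2.resize(a['frame'][120:320,260:460],(400,400));W[:,400:]=cv2.resize(b['frame'][120:320,110:310],(400,400))
cv2.imwrite('pics/c3.png',W)
plan([(483,410,243,120)],30,3)
E
```

```text
t 5.4 at [531.8 265.2 253.2] 119.7 F [ 0.1 -0.1 -4. ] w 27.4
[[0.125, 0.024, 0.008], [0.125, 0.025, 0.009], [0.125, 0.025, 0.008], [0.125, 0.025, 0.009], [0.125, 0.025, 0.008], [0.124, 0.024, 0.009]] [np.float64(-0.001), np.float64(-0.0), np.float64(-0.001), np.float64(-0.0), np.float64(-0.001), np.float64(-0.0)] 6
end [483.  409.9 243. ] 119.9699425872956
```

View pics/c3.png

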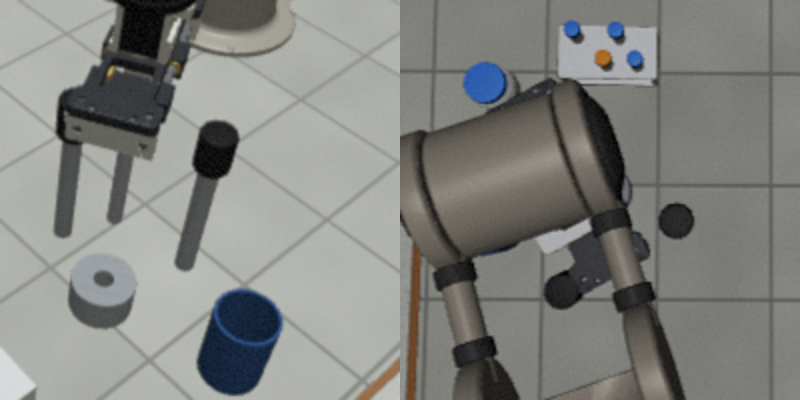

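The rod is lifted clear of the die and hangs vertically at about (115,190) in the left crop. The die at (103,290) and the cup at (240,340) are undisturbed.

Emit:
servo_tool(linear=[[0.06,0.01,0],[0.12,0.025,0],[0.13,0.025,0],[0.13,0.025,0],[0.13,0.025,0],[0.12,0.025,0],[0.06,0.012,0],[0,0,0]], spin=[0,0,0,0,0,0,0,0])

```text
time: 6.4
tool_pos: [482.1, 410.6, 251.3]
tcp_rot: [-3.14, 0.0, 2.091]
contact_force: [0.0, -0.5, -2.1]
grip_width: 27.9
finger_force: 30.0
```

```bash
python3 - <<'E'
from h import *
plan([(483,410,121,120)],20,3)
a=cap('scene');W=cv2.resize(a['frame'][120:320,260:460],(600,600))
p=monitor.get_obs()['tool_pos'];q=[tuple(int(v) for v in (proj(a,(p[0],p[1],z))-[260,120])*3) for z in(p[2]-112,p[2])]
cv2.line(W,*q,(0,255,0),1);cv2.imwrite('pics/c4.png',W)
E
```

```text
t 6.4 at [482.1 410.6 251.3] 119.8 F [ 0.  -0.5 -2.1] w 27.9
[[-0.001, 0.0, 0.093], [-0.001, 0.0, 0.093], [-0.001, 0.001, 0.093], [0.0, 0.0, 0.093], [-0.001, 0.001, 0.093], [0.0, 0.0, 0.093], [-0.001, 0.001, 0.093]] [np.float64(-0.0), np.float64(-0.0), np.float64(-0.0), np.float64(-0.001), np.float64(-0.0), np.float64(-0.001), np.float64(-0.0)] 7
end [483.1 410.  121.1] 119.96458796377631
```

View pics/c4.png

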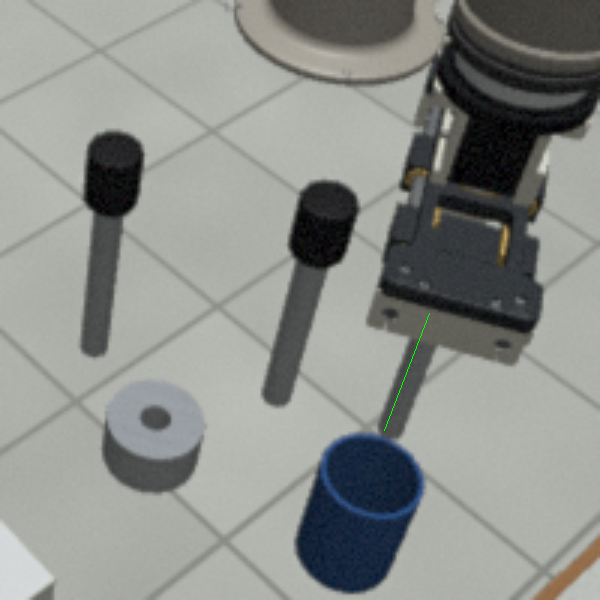

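The rod hangs vertically on its predicted line, foot at about (393,432), over the cup mouth. I'll lower it now.

Emit:
servo_tool(linear=[[0,0,0.09],[0,0,0.1],[0,0,0.1],[0,0,0.1],[0,0,0.1],[0,0,0.1],[0,0,0.05],[0,0,0]], spin=[0,0,0,0,0,0,0,0])

```text
time: 7.45
tool_pos: [482.8, 409.2, 123.6]
tcp_rot: [-3.14, 0.0, 2.088]
contact_force: [-0.3, -0.3, -2.8]
grip_width: 27.9
finger_force: 30.0
```

Emit:
servo_tool(linear=[[0,0,0.01],[0,0,0.005],[0,0,0.005],[0,0,0],[0,0,0],[0,0,0],[0,0,0],[0,0,0]], spin=[0,0,0,0,0,0,0,0])

```text
time: 8.45
tool_pos: [482.8, 410.0, 120.1]
tcp_rot: [-3.142, 0.0, 2.089]
contact_force: [0.2, 0.4, -2.2]
grip_width: 28.0
finger_force: 30.0
```

Emit:
servo_tool(linear=[[0,0,0.003],[0,0,0.003],[0,0,0.002],[0,0,0.002],[0,0,0],[0,0,0],[0,0,0],[0,0,0]], spin=[0,0,0,0,0,0,0,0])

```text
time: 9.45
tool_pos: [482.8, 410.0, 118.1]
tcp_rot: [3.141, 0.0, 2.089]
contact_force: [0.5, -0.3, -2.5]
grip_width: 27.6
finger_force: 30.0
```

Emit:
servo_tool(linear=[[0,0,0.003],[0,0,0.003],[0,0,0],[0,0,0],[0,0,0],[0,0,0],[0,0,0],[0,0,0]], spin=[0,0,0,0,0,0,0,0])

```text
time: 10.45
tool_pos: [483.1, 410.2, 117.9]
tcp_rot: [3.14, 0.0, 2.089]
contact_force: [-1.6, -1.0, 5.4]
grip_width: 27.6
finger_force: 30.0
```

Emit:
servo_tool(linear=[[0,0,0],[0,0,0],[0,0,0],[0,0,0],[0,0,0],[0,0,0],[0,0,0],[0,0,0]], spin=[0,0,0,0,0,0,0,0], hand=1)

```text
time: 11.45
tool_pos: [482.7, 410.0, 116.9]
tcp_rot: [3.142, 0.0, 2.089]
contact_force: [-0.0, -0.2, -1.0]
grip_width: 91.5
finger_force: 0.0
```

Emit:
servo_tool(linear=[[0,0,-0.05],[0,0,-0.1],[0,0,-0.15],[0,0,-0.15],[0,0,-0.2],[0,0,-0.2],[0,0,0],[0,0,0]], spin=[0,0,0,0,0,0,0,0])

```text
time: 12.45
tool_pos: [482.5, 409.8, 286.7]
tcp_rot: [-3.141, 0.0, 2.089]
contact_force: [0.4, -0.6, -0.8]
grip_width: 92.1
finger_force: 0.0
```

```bash
python3 - <<'E'
from h import *
a=cap('scene');cv2.imwrite('pics/c5.png',cv2.resize(a['frame'][60:320,70:460],(780,520)))
plan([(420,-60,290,0)],55,2)
E
```

```text
t 12.5 at [482.3 409.7 285.9] 119.7 F [ 0.2 -0.5  0.1] w 91.8
[[-0.16, -0.12, 0.0], [-0.18, -0.09, 0.0], [-0.19, -0.06, 0.0], [-0.19, -0.03, 0.0], [-0.2, 0.01, 0.0], [-0.19, 0.04, 0.0], [-0.18, 0.08, 0.0], [-0.17, 0.11, 0.0]] [np.float64(0.111), np.float64(0.111), np.float64(0.111), np.float64(0.111), np.float64(0.111), np.float64(0.111), np.float64(0.111), np.float64(0.111)] 8
[[-0.14, 0.13, -0.01], [-0.12, 0.16, 0.0], [-0.09, 0.17, -0.01], [-0.06, 0.19, 0.0]] [np.float64(0.11), np.float64(0.111), np.float64(0.11), np.float64(0.111)] 4
end [420.3 -60.1 289.9] -6.08041810679083e-05
```

View pics/c5.png

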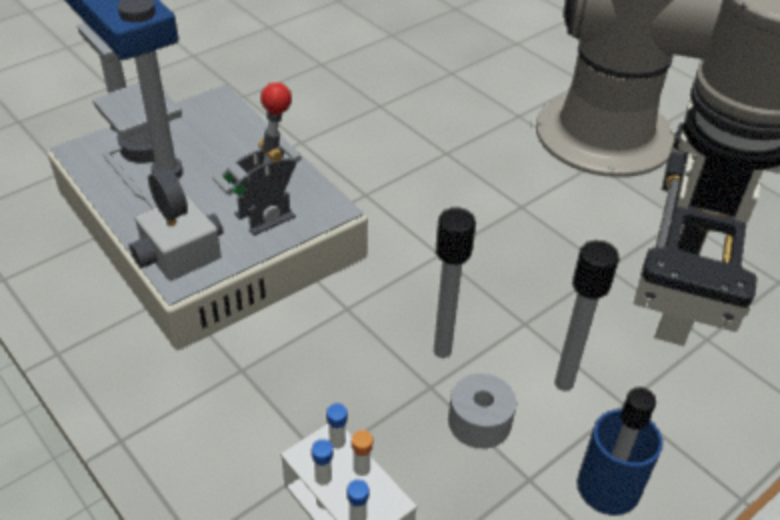

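The rod stands head up in the cup (head at (638,408)), and everything else is in place. Next is the lever: I'll push it with shut fingers from the front.

```bash
python3 - <<'E'
from h import *
plan([(450,-75,288,-3),(450,-75,230,-3)],55,2)
E
```

```text
t 12.5 at [482.3 409.7 285.9] 119.7 F [ 0.2 -0.5  0.1] w 91.8
[[-0.16, -0.1, 0.0], [-0.17, -0.08, 0.0], [-0.18, -0.05, 0.0], [-0.19, -0.02, 0.0], [-0.19, 0.01, 0.0], [-0.18, 0.05, 0.0], [-0.17, 0.07, 0.0], [-0.16, 0.1, 0.0]] [np.float64(0.105), np.float64(0.105), np.float64(0.105), np.float64(0.105), np.float64(0.105), np.float64(0.105), np.float64(0.105), np.float64(0.105)] 8
[[-0.14, 0.13, 0.0], [-0.11, 0.14, 0.0], [-0.09, 0.16, 0.0], [-0.06, 0.18, -0.01], [-0.03, 0.18, 0.0], [0.0, 0.0, 0.14], [0.0, 0.0, 0.15]] [np.float64(0.105), np.float64(0.105), np.float64(0.104), np.float64(0.105), np.float64(0.104), np.float64(0.0), np.float64(0.0)] 7
end [450.3 -75.  229.9] -2.9700608041811094
```

Emit:
servo_tool(linear=[[-0.16,-0.1,0],[-0.17,-0.08,0],[-0.18,-0.05,0],[-0.19,-0.02,0],[-0.19,0.01,0],[-0.18,0.05,0],[-0.17,0.07,0],[-0.16,0.1,0]], spin=[0.105,0.105,0.105,0.105,0.105,0.105,0.105,0.105], hand=-1)

```text
time: 13.5
tool_pos: [460.4, 108.8, 285.7]
tcp_rot: [-3.14, 0.002, 0.764]
contact_force: [-0.4, -0.7, 0.6]
grip_width: 16.3
finger_force: 0.0
```

Emit:
servo_tool(linear=[[-0.14,0.13,0],[-0.11,0.14,0],[-0.09,0.16,0],[-0.06,0.18,-0.01],[-0.03,0.18,0],[0,0,0.14],[0,0,0.15],[0,0,0]], spin=[0.105,0.105,0.105,0.105,0.105,0,0,0])

```text
time: 14.5
tool_pos: [448.8, -74.2, 228.5]
tcp_rot: [-3.14, 0.006, -0.055]
contact_force: [0.0, -0.5, 0.3]
grip_width: 0.5
finger_force: 0.0
```

```bash
python3 - <<'E'
from h import *
a=cap('scene');b=cap('top')
W=np.zeros((400,800,3),np.uint8)
W[:,:400]=cv2.resize(a['frame'][50:190,150:290],(400,400));W[:,400:]=cv2.resize(b['frame'][110:270,270:430],(400,400))
cv2.imwrite('pics/c6.png',W);plan([(515,-78,230,-3)],20,3)
E
```

```text
t 14.6 at [450.6 -74.6 231.2] -3.1 F [-0.4 -0.3 -0.4] w 0.4
[[0.081, 0.0, 0.001], [0.08, 0.0, 0.002], [0.081, 0.0, 0.001], [0.08, -0.001, 0.002]] [np.float64(-0.0), np.float64(-0.001), np.float64(-0.0), np.float64(-0.001)] 4
end [514.9 -77.9 230. ] -2.9667406052556173
```

View pics/c6.png

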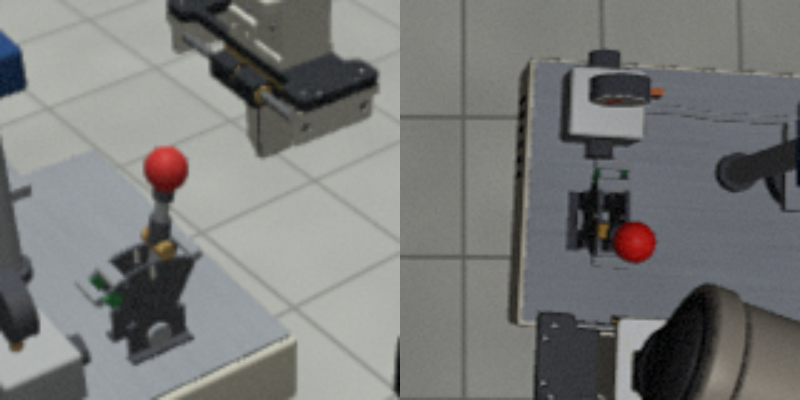

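The shut fingers wait in front of the red knob (knob at (165,168) in the left crop, (635,242) in the right). I'll advance now.

Emit:
servo_tool(linear=[[0.08,0,0],[0.08,0,0],[0.08,0,0],[0.06,0,0],[0.04,0,0],[0.04,0,0],[0.04,0,0],[0.04,0,0]], spin=[0,0,0,0,0,0,0,0])

```text
time: 15.6
tool_pos: [542.7, -79.7, 231.1]
tcp_rot: [3.142, 0.0, -0.055]
contact_force: [-3.2, 0.4, 1.8]
grip_width: 0.0
finger_force: 1.5
```

Emit:
servo_tool(linear=[[0.04,0,0],[0.04,0,0],[0.04,0,0],[0.04,0,0],[0.02,0,0],[0,0,0],[0,0,0],[0,0,0]], spin=[0,0,0,0,0,0,0,0])

```text
time: 16.6
tool_pos: [578.4, -81.7, 231.1]
tcp_rot: [3.141, -0.001, -0.055]
contact_force: [0.4, 0.5, -0.1]
grip_width: 0.7
finger_force: 0.0
```

Emit:
servo_tool(linear=[[0.02,0,0],[0.02,0,0],[0.015,0,0],[0.015,0,0],[0.01,0,0],[0.01,0,0],[0.01,0,0],[0,0,0]], spin=[0,0,0,0,0,0,0,0])

```text
time: 17.6
tool_pos: [594.4, -82.4, 230.3]
tcp_rot: [-3.141, 0.01, -0.055]
contact_force: [-18.7, 0.0, 2.7]
grip_width: 0.3
finger_force: 9.0
```

```bash
python3 - <<'E'
from h import *
def blob(c):
    h=cv2.cvtColor(c['frame'],cv2.COLOR_BGR2HSV);H,S,V=[h[...,i].astype(int) for i in range(3)]
    m=(((H<5)|(H>175))&(S>150)&(V>90)).astype(np.uint8);n,l,s,ce=cv2.connectedComponentsWithStats(m);i=1+s[1:,4].argmax();return s[i].tolist(),ce[i]
a=cap('scene');b=cap('top');A=blob(a);B=blob(b);print(A,B);print(tri(a,A[1],b,B[1]))
print(monitor.get_obs()['contact_force'])
E
```

```text
([172, 114, 15, 13, 157], array([179.00636943, 120.22292994])) ([342, 242, 6, 3, 13], array([344.69230769, 242.61538462]))
(array([533.95612821, -88.50727996, 212.44295969]), array([107.3305353]))
[-17.56539552   1.04627912   2.63606517]
```

Emit:
servo_tool(linear=[[0.02,0,0],[0.02,0,0],[0.02,0,0],[0.015,0,0],[0.01,0,0],[0.01,0,0],[0.01,0,0],[0,0,0]], spin=[0,0,0,0,0,0,0,0])

```text
time: 18.7
tool_pos: [615.9, -83.3, 227.8]
tcp_rot: [-3.14, 0.011, -0.055]
contact_force: [-11.3, 1.0, -8.2]
grip_width: 0.8
finger_force: 5.5
```

```bash
python3 - <<'E'
from h import *
a=cap('scene','s7.png');cv2.imwrite('pics/c7.png',cv2.resize(a['frame'][60:190,140:290],(750,600)))
h=cv2.cvtColor(a['frame'],cv2.COLOR_BGR2HSV);m=(((h[...,0]<5)|(h[...,0]>175))&(h[...,1]>150)&(h[...,2]>90)).astype(np.uint8)
n,l,s,ce=cv2.connectedComponentsWithStats(m);print(s[1:],ce[1:])
R=lambda t:(573+150*np.sin(t),-80-150*np.sin(t)*.05,105+150*np.cos(t))
for t in(-.17,.31,.42,.47,.525):print(t,proj(a,R(t)).round(1))
E
```

```text
[[139  15   5   6  13]
 [144  14   1   2   2]
 [137  16   1   2   2]
 [138  19   2   2   3]
 [164 121  15  13 159]] [[141.15384615  17.38461538]
 [144.          14.5       ]
 [137.          16.5       ]
 [138.66666667  19.66666667]
 [170.63522013 126.96855346]]
-0.17 [208.5 109.4]
0.31 [180.9 122.1]
0.42 [175.  126.7]
0.47 [172.4 129. ]
0.525 [169.7 131.6]
```

View pics/c7.png

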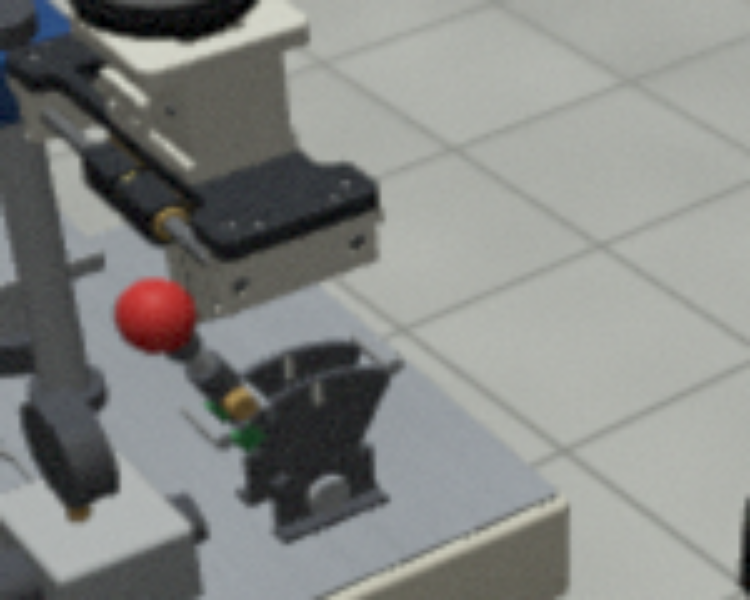

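The knob is at (155,315) in the crop, and the lever is near the green notch at about 0.47. There is still some resistance, so I'll push a few millimetres more.

Emit:
servo_tool(linear=[[0.01,0,0],[0.01,0,0],[0.01,0,0],[0.01,0,0],[0,0,0],[0,0,0],[0,0,0],[0,0,0]], spin=[0,0,0,0,0,0,0,0])

```text
time: 19.75
tool_pos: [624.1, -84.0, 230.1]
tcp_rot: [-3.141, 0.009, -0.055]
contact_force: [-14.8, 1.0, -0.8]
grip_width: 0.3
finger_force: 7.3
```

```bash
cat > k.py <<'E'
from h import *
a=cap('scene');h=cv2.cvtColor(a['frame'],cv2.COLOR_BGR2HSV);m=(((h[...,0]<5)|(h[...,0]>175))&(h[...,1]>150)&(h[...,2]>90)).astype(np.uint8)
n,l,s,ce=cv2.connectedComponentsWithStats(m);i=1+s[1:,4].argmax();print(s[i],ce[i]);o=monitor.get_obs();print(o['contact_force'],o['tool_pos'],o['time'])
E
python3 k.py
```

```text
[160 124  16  13 160] [167.56875 129.85625]
[-13.99517316   0.79603046  -0.1528872 ] [624.10190906 -84.00402626 230.09641043] 19.8
```

Emit:
servo_tool(linear=[[0.01,0,0],[0.01,0,0],[0,0,0],[0,0,0],[0,0,0],[0,0,0],[0,0,0],[0,0,0]], spin=[0,0,0,0,0,0,0,0])

```text
time: 20.8
tool_pos: [624.5, -84.0, 230.0]
tcp_rot: [-3.141, 0.017, -0.055]
contact_force: [-29.1, 2.1, 5.5]
grip_width: 0.3
finger_force: 14.6
```

```bash
python3 k.py
```

```text
[161 124  15  13 158] [167.65822785 129.82278481]
[-29.77853289   0.79842334   5.59253217] [624.46755249 -84.01114762 230.03053557] 20.85
```

The lever is hard against its end stop, as the force rose with no further motion. I'll back off and check that it stays.

Emit:
servo_tool(linear=[[-0.02,0,0],[-0.06,0,0],[-0.15,0,0],[-0.2,0,0],[-0.2,0,0],[-0.2,0,0],[-0.1,0,0],[0,0,0]], spin=[0,0,0,0,0,0,0,0])

```text
time: 21.85
tool_pos: [446.0, -74.6, 232.2]
tcp_rot: [3.141, -0.004, -0.056]
contact_force: [-0.4, -0.7, 0.3]
grip_width: 0.2
finger_force: 0.0
```

```bash
python3 k.py; python3 - <<'E'
from h import *
a=cap('scene');cv2.imwrite('pics/c8.png',cv2.resize(a['frame'],(800,600)))
E
```

```text
[161 124  15  13 155] [167.55483871 129.90322581]
[ 0.73572861 -0.04003318  0.60488843] [446.78768082 -74.77976854 232.04889767] 21.9
```

View pics/c8.png

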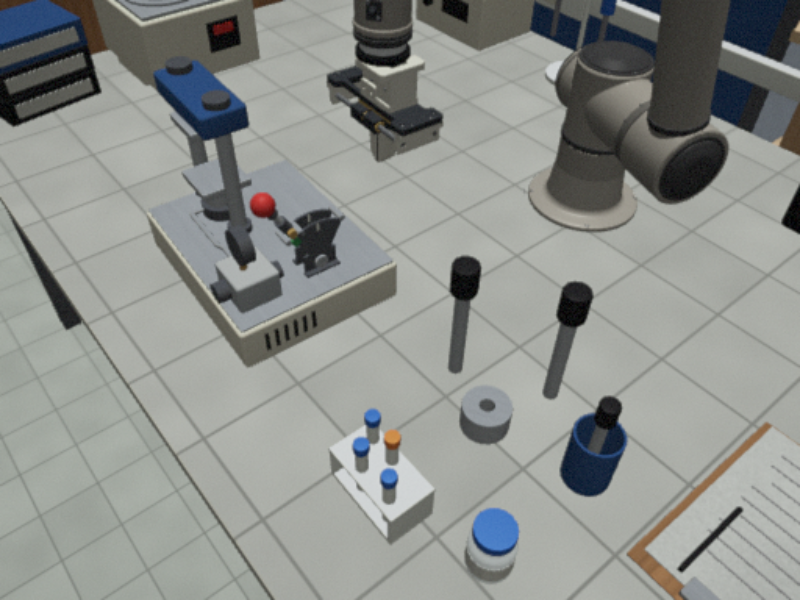

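The lever stayed in the notch (knob at (262,205)). The rod stands in the cup with its head at (608,412), and everything else is undisturbed.

```bash
python3 -c "
from plant import workorder;print(workorder.close_job())"
```

```text
the job is handed in; nothing more can be done
None
```

The press is parked and the job handed in at about 22 s: the smallest rod stands head up in the blue cup, the lever stayed in the float notch after the arm backed off, and in the last picture the die, rack, jar and cup look unmoved.

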